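# Lock the filter hatch of a bedside air purifier

## Robot

A 7-joint arm with a two-finger parallel gripper is mounted at the origin on the work surface. World frame = base frame: x ahead of the robot, y to its left, z up, the work surface at z = 0. Lengths are in m, angles in rad, forces in N, time in s.
With the tool pointing down it reaches from about 0.4 to 0.85 m from the base axis. Payload 6.9 kg.
Tool frame: the origin (TCP) lies on the centre line of the jaws, within the pads' length; the fingertips stand 25 mm ahead of it and the grasp point (between the pads) lies 6 mm ahead of it; z points along the fingers, y is the line along which they close (so a half turn about z gives the same grasp; the last joint's range is limited). The gripper opens to 85 mm and grips with 20 to 120 N. Pads are 22 mm wide; open, the fingers measure 114 mm over their backs; the gripper's body (76 mm by 85 mm) begins 54 mm behind the grasp point. The pads swing forward as they close: fully open they stand 13 mm farther back than shut.
Start: joints at [1.276, 0.507, -0.238, 1.5, 0.126, 1.149, -0.155], TCP at [0.244, -0.575, 0.256] pointing down, gripper open.
Joint ranges: [-3.08, 3.08], [-0.24, 2.05], [-1.43, 1.35], [0, 2.5], [-1.52, 4.66], [0.17, 1.96], [-2.89, 2.89]. Speed limits (rad/s): [2.39, 2.39, 3.14, 3.14, 3.14, 3.14, 3.14].

## Interface

Orientations are given as [roll, pitch, yaw] about the fixed x, y, z axes, in that order (R = Rz(yaw) Ry(pitch) Rx(roll)).
In Python, from workcell import movep, line_to, move_j, grip, wait, ik, sense, snapshot, MotionError, finish_job, spot_in, silhouettes, mark_of gives the robot as it stands. The module is installed in compiled form; this text tells all that it offers. Calls block until the motion is done:
- movep(position, orientation): joint-space move of the TCP to a pose.
- line_to(position, vel=0.15, attitude=None): straight line of the TCP; attitude=None keeps the orientation; vel is the mean speed in m/s.
- move_j(angles): joint-space move.
- grip(opening, force=None): finger opening in m; force is the grip in N (None keeps the last); returns when the fingers have stopped.
- wait(seconds).
- ik(position, orientation): joint angles nearest the present ones, or None.
- sense(): the state.
- snapshot(name): name is "scene" or "top" or "wrist"; returns a dict with "image" (400x640x3 uint8, blue, green, red), "fovy" (degrees; the focal length in pixels is half the picture's height over the tangent of half this angle, whatever the lens; pixels are square), "cx", "cy" (the principal point, pixels), "rvec" (rotation vector, rad) and "tvec" (3), from world to camera coordinates, as OpenCV has them; the wrist camera has in their place "hand_eye" (4x4, takes a point from camera to tool coordinates, whose origin is the TCP and whose axes are the flange's). Camera axes: x right, y down, z forward; pixel columns grow to the right and rows downward; lengths in m; the calibration is good to about 2 mm. The wrist camera is an equidistant fisheye: a pixel r from the principal point sees the ray r / f radians off the axis. A picture is of the moment at which its call begins: read the wrist's pose just before it. There is no depth.
A pose or a line that the arm cannot do raises MotionError and nothing moves.
- finish_job(): hands the job in; it is judged then, once.
Trained networks look in a picture, given as the dict that the camera call returned (one of the last four; its "shot" number tells which), for a name from the list of things; names that differ only in an ending like _2 or _b are one class to them, and where a whole thing is asked for, a point or a joint stands for the part that bears it (a point fixed in the world has none). Each returns a list of dicts, best first, with "conf" (0 to 1); they miss things now and then, are a little off and sometimes report something else, mostly with a low value. They report only what shows in the picture. A call takes as long as a camera call.
- spot_in(picture, name): "position" ([x, y, z] in m, in world coordinates, good to about 4 mm: the middle of the surface that is visible of it).
- silhouettes(picture, name): "mask" (400x640 bool, what is visible of it).
- mark_of(picture, name): "position" ([x, y, z] in m, in world coordinates, good to about 4 mm: a listed point, or the origin of a listed thing).
The state is a dict: "time": time; "q": joint angles; "joint_vel": joint speeds; "tau": joint torques, N m; "tcp_pos": TCP position; "tcp_rot": TCP orientation; "force": force on the tool from outside, world axes, zero at the start; "ft_torque": the same for the moment, N m; "gripper_width": finger opening in m; "grip_force": force on a finger pad.
Only numpy, scipy, OpenCV 4.12 (cv2) and the standard library are available. Lean on these libraries where they do the work, as an engineer would, in place of code of your own. Each camera call takes 0.05 s, during which the arm holds its last target. There are 200 camera calls.

## Task

The filter hatch on the bedside air purifier is standing ajar. Put a fingertip into the slot of its round latch, press the hatch down flush and turn the latch clockwise (seen from above) a quarter turn to its stop, so that the hatch stays locked down when you let go. Do not pull the hatch up open, and leave the pill jar, the glass and the clock where they stand.

Things in the scene. Friction and masses are not known exactly. Their poses are not given: they have to be found in the camera images.
- purifier: Air purifier lying flat, fixed to the table: off-white tray 280 mm (x) by 240 mm (y) by 100 mm high under a blue-grey hatch. Origin: centre of its underside. The hatch hinges on the +x side; the latch is near the -x side (towards the robot), its vertical axis at x = -70 mm, y = 0 here when the hatch is shut.
- hatch (a joint): Hatch angle, rad: 0 = shut flush, positive = free edge raised. Hinge line 125 mm to +x of the purifier's origin, 100 mm up. Plate 272 x 236 x 10 mm, top 110 mm above the table when shut. A spring holds it ajar at about 0.085 (free edge 22 mm up); about 5 N down on the latch shuts it against a firm stop. Once locked, the spring can still lift it by up to about 0.015.
- hatch_edge (a point): Middle of the hatch's free (-x) edge, on its top face. Under the latch a steel tongue swings below a lip of the tray just under this edge. It catches only if the hatch is pressed shut before the latch is turned past about 0.5 rad and kept down while turning; turned further while ajar, it lands on top of the lip and the hatch cannot shut.
- dial (a joint): Latch angle relative to the hatch in rad, growing clockwise seen from above: 0 = open stop, 1.571 = locked stop. Starts between 0 and 0.35. Turns with light friction (about 0.06 N m) and stays where it is left; a fingertip pressing on the slot's floor also drags it along by friction, so lift straight off at the end.
- slot_mid (a point): On the latch's axis, on its slot's floor (113 mm above the table when shut); turns with the latch. Latch: cream disc, 96 mm diameter, with one straight slot across its middle, 38 mm wide, 96 mm long, 13 mm deep, along this point's y; the orange end is towards -y. A fixed black collar (112 mm outside, 97 inside) rings it, level with its top. Axes as the purifier's at latch angle 0, hatch shut.
- slot_end (a point): Point on the slot's floor near its orange-marked end, 30 mm from the latch's axis. As the latch turns from open to locked, this end sweeps clockwise from the red dot on the collar (purifier's -y side) to the green dot (purifier's -x side).
- pills: Orange pill jar with white cap, 44 mm diameter, 80 mm high, loose bystander. Origin: centre of its underside, z up.
- tumbler: Clear drinking glass, 70 mm diameter, 115 mm high, loose bystander. Origin: centre of its underside, z up.
- clock: Wooden bedside clock with black face (on its +x side), 55 mm (x) by 150 mm (y) by 85 mm high, loose bystander. Origin: centre of its underside, z up.

How it is judged:
By the outcome, as a careful person would: the job done as asked, in the order asked, and still so for the second after the job is handed in, with the robot touching nothing.
It also fails if it takes over 35 s, if anything falls off the work surface, if the arm or the gripper's body presses on something with over 40 N, if the wrist force passes 120 N, or if a joint passes its speed limit or range.

## Working session

There is one attempt and no reset: what is moved stays moved. The work goes in short steps, each a Python script; the robot and the scene stay as the last script left them, time stands still between calls to the robot, and variables do not carry over. Pictures are saved under pics/ and viewed, at most 10 in all, crops included, and the job is handed in when it is done.

```bash
mkdir -p pics
python3 - <<'E'
from workcell import *
import cv2,numpy as np
ims=[]
for c in("scene","top"):
    p=snapshot(c); ims.append(p["image"])
    for n in("purifier","slot_mid","slot_end","hatch_edge","pills","tumbler","clock"):
        print(c,n,[(np.round(d["position"],3).tolist(),round(d["conf"],2)) for d in mark_of(p,n)[:2]])
    print(p["fovy"],p["cx"],p["cy"],p["rvec"],p["tvec"])
cv2.imwrite("pics/s.png",ims[0]);cv2.imwrite("pics/t.png",ims[1])
s=sense();print(s["time"],s["tcp_pos"],s["tcp_rot"],s["gripper_width"],s["force"])
E
```

```text
scene purifier [([0.54, -0.076, -0.0], 0.76)]
scene slot_mid [([0.473, -0.066, 0.131], 0.66)]
scene slot_end []
scene hatch_edge [([0.407, -0.051, 0.136], 0.68)]
scene pills [([0.55, -0.288, 0.001], 0.72)]
scene tumbler [([0.44, -0.26, -0.0], 0.78)]
scene clock [([0.597, 0.155, -0.0], 0.65)]
42.42468780822937 325.3727392658477 203.7119682465069 [ 2.15426597  0.53815413 -0.25329369] [-0.54348207 -0.05904078  1.42696885]
top purifier [([0.54, -0.073, 0.0], 0.71)]
top slot_mid [([0.47, -0.063, 0.126], 0.69)]
top slot_end [([0.463, -0.092, 0.134], 0.92)]
top hatch_edge [([0.407, -0.054, 0.135], 0.77)]
top pills [([0.547, -0.28, 0.0], 0.7)]
top tumbler [([0.431, -0.258, -0.003], 0.89)]
top clock [([0.597, 0.15, 0.003], 0.62)]
44.45517697905984 318.5449451874814 194.5427845818624 [ 2.14003015 -2.18551421  0.11465595] [0.0771388  0.58116707 1.20261254]
0.8 [ 0.24381999 -0.57546845  0.25630233] [ 3.14157936e+00 -4.25142257e-05  4.00705385e-01] 0.08533132669475443 [-0.42199367 -0.80228082  0.29983543]
```

View pics/s.png

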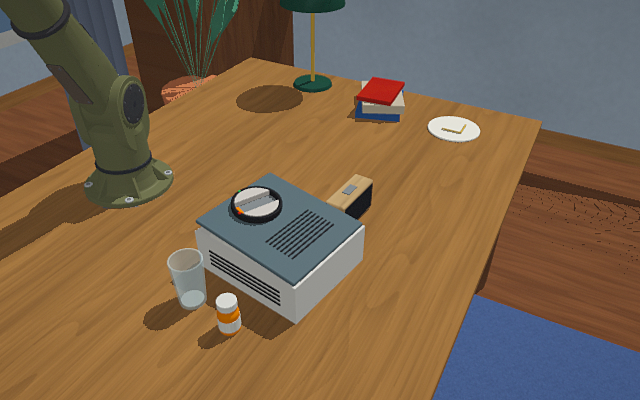

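View pics/t.png

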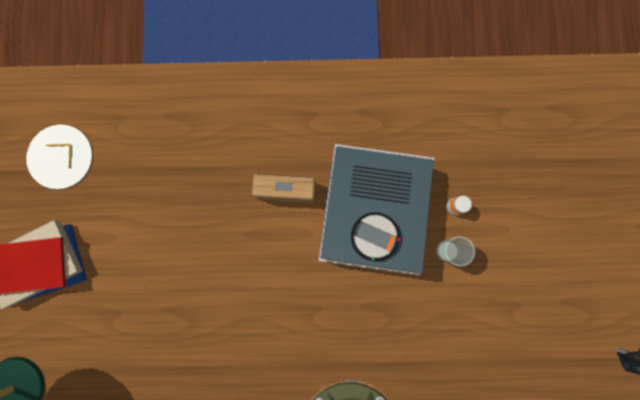

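The scene shows the hatch ajar. In the top view the latch is at about (376,237), with its orange end at (393,243) beside the red dot at (400,239) and the green dot at (373,259). The purifier's yaw is about -0.13 and the dial reads about 0.1–0.25. Next I move above the latch and look from close by.

Run:
```python
from workcell import *
import cv2,numpy as np
P=[0.471,-0.065,0.26]
for off in(0,np.pi):
    print([(round(y,2),np.round(q,2).tolist() if (q:=ik(P,[np.pi,0,y+off])) is not None else None) for y in(-0.3,-1.1,-2.0)])
movep(P,[np.pi,0,-0.3])
s=sense();p=snapshot("wrist");cv2.imwrite("pics/w1.png",p["image"])
print(s["time"],s["tcp_pos"],s["tcp_rot"],s["q"],s["force"]);print(p["hand_eye"],p["fovy"],p["cx"],p["cy"])
for n in("slot_mid","slot_end","purifier","hatch_edge"):print(n,[(np.round(d["position"],4),d["conf"]) for d in mark_of(p,n)])
```

```text
[(-0.3, [0.38, 0.28, -0.38, 1.87, 0.12, 1.01, -1.93]), (-1.1, [0.23, 0.27, -0.19, 1.87, 0.06, 1.0, -2.65]), (-2.0, [0.91, 0.48, -1.22, 1.87, 0.49, 1.15, 2.22])]
[(-0.3, [0.79, 0.39, -0.98, 1.87, 0.36, 1.08, 0.93]), (-1.1, [0.71, 0.35, -0.86, 1.87, 0.3, 1.06, 0.2]), (-2.0, [0.6, 0.32, -0.7, 1.87, 0.24, 1.04, -0.62])]
2.8167 [ 0.47107265 -0.06587392  0.25998364] [ 3.14128055e+00 -1.30868185e-04 -3.01078414e-01] [ 0.37894441  0.28310497 -0.38243679  1.87004264  0.12370501  1.01134922
 -1.92739908] [ 0.34543461 -0.36694836  0.03123773]
[[-3.72596938e-04 -9.59080364e-01 -2.83133744e-01  7.24527475e-02]
 [ 9.99999836e-01 -2.33986307e-04 -5.23375286e-04  3.03246537e-05]
 [ 4.35709541e-04 -2.83133892e-01  9.59080293e-01 -1.19271487e-01]
 [ 0.00000000e+00  0.00000000e+00  0.00000000e+00  1.00000000e+00]] 65.70646984690485 325.7239180399981 202.4818050985399
slot_mid [(array([ 0.4748, -0.0656,  0.1302]), 0.72)]
slot_end [(array([ 0.4615, -0.0927,  0.1305]), 0.75)]
purifier []
hatch_edge [(array([ 0.4091, -0.0471,  0.1312]), 0.63)]
```

View pics/w1.png

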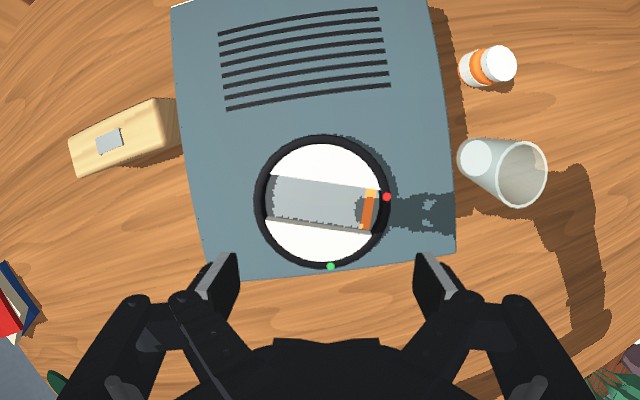

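The wrist view shows the latch disc at about (322,200), with the slot running from (268,198) to the orange end at (370,209). The red dot is at (387,197) and the green dot at (331,266). I back-project these.

```bash
cat > h.py <<'E'
import numpy as np,cv2
from scipy.spatial.transform import Rotation as R
def proj(p,s,uv,z):
    f=200/np.tan(np.radians(p["fovy"]/2)); d=np.array(uv,float)-[p["cx"],p["cy"]]; r=np.hypot(*d); t=r/f
    ray=np.r_[np.sin(t)*d/r,np.cos(t)]; T=np.array(p["hand_eye"]); Rt=R.from_euler("xyz",s["tcp_rot"]).as_matrix()
    o=Rt@T[:3,3]+s["tcp_pos"]; v=Rt@T[:3,:3]@ray; return o+v*(z-o[2])/v[2]
E
python3 - <<'E'
from workcell import *
from h import *
s=sense();p=snapshot("wrist");im=p["image"].astype(int);b,g,r=im[...,0],im[...,1],im[...,2]
def cen(m,box):
    k=np.zeros_like(m);x0,x1,y0,y1=box;k[y0:y1,x0:x1]=m[y0:y1,x0:x1];y,x=np.nonzero(k);return x.mean(),y.mean()
red=cen((r>180)&(g<90)&(b<110),(378,396,185,210));gr=cen((g>150)&(r<120),(320,342,255,276))
cream=((r>225)&(g>225)&(b>205));cream[:135]=0;cream[270:]=0;cream[:,:255]=0;cream[:,392:]=0
k=cream.astype(np.uint8);n,l,st,_=cv2.connectedComponentsWithStats(k)
ids=np.argsort(st[1:,4])[::-1][:2]+1
W=[]
for i in ids:
    y,x=np.nonzero(l==i); pts=np.array([proj(p,s,(a,c),.1426)[:2] for a,c in zip(x,y)]);W.append(pts)
    print("blob",st[i],pts.mean(0))
hull=cv2.convexHull(np.vstack(W).astype(np.float32)*1000);(c,rad)=cv2.minEnclosingCircle(hull);print("disc",c,rad)
d=W[0].mean(0)-W[1].mean(0);print("perp dir of slot",np.arctan2(d[1],d[0]))
A=proj(p,s,red,.1426);G=proj(p,s,gr,.1426);print(A,G)
# centre C with red = C + .052*u(-y), green = C+.052*u(-x)
e=(A-G)[:2];print("A-G len",np.hypot(*e),"yaw",np.arctan2(e[1],e[0])+np.pi/4)
y=np.arctan2(e[1],e[0])+np.pi/4;m=(A+G)[:2]/2;L=np.hypot(*e)/2**.5/2
print("centre from dots",m+L*np.array([np.cos(y)-np.sin(y),np.sin(y)+np.cos(y)]))
E
```

```text
blob [ 271  144  109   46 3045] [ 0.50131535 -0.07601384]
blob [ 266  220  106   41 2582] [ 0.44400941 -0.04878095]
disc (471.9050598144531, -62.5160026550293) 49.57633972167969
perp dir of slot -0.44362715630940075
[ 0.46411066 -0.11464841  0.1426    ] [ 0.4178429  -0.05333155  0.1426    ]
A-G len 0.07681446660405465 yaw -0.13897971063470105
centre from dots [ 0.4716352 -0.0608561]
```

Run:
```python
from workcell import *
from h import *
C=np.array([.4695,-.063]);yaw=-.139-.305+np.pi
movep([C[0]+.001,C[1],.21],[np.pi,0,yaw]);grip(.045)
line_to([C[0]+.001,C[1],.17]);wait(.2)
f0=np.array(sense()["force"]);print(sense()["time"],f0,sense()["q"])
z=.17
while z>.120:
    z-=.002 if z<.155 else .004
    line_to([C[0],C[1],z],vel=.04)
    s=sense();df=s["force"]-f0;print(round(z,4),round(s["tcp_pos"][2],4),np.round(df,1),np.round(s["ft_torque"][2],2))
    if df[2]>14 or np.hypot(*df[:2])>15:break
print(s["time"])
for c in("scene","wrist"):
    p=snapshot(c);cv2.imwrite(f"pics/{c}2.png",p["image"])
```

```text
6.4 [-0.38184161  0.51307239 -0.53887777] [ 0.76531245  0.53112856 -1.01997348  2.00011799  0.57092359  0.92624628
  0.57260599]
0.166 0.166 [-0.4 -0.9  1.2] 0.0
0.162 0.1617 [-0.5 -1.1  0.8] 0.01
0.158 0.1577 [ 0.6 -0.6  0.7] 0.02
0.154 0.1538 [ 0.4 -0.3  0.1] 0.02
0.152 0.152 [ 0.4 -1.1  1.3] -0.05
0.15 0.15 [ 0.3 -0.5  0.9] 0.03
0.148 0.1479 [ 0.4 -1.   1.5] -0.04
0.146 0.1459 [-0.3 -0.2  2.4] 0.03
0.144 0.1439 [-0.8 -0.6  3.2] 0.02
0.142 0.1419 [-1.   0.2  4. ] 0.01
0.14 0.1399 [-1.   0.4  4.3] -0.07
0.138 0.138 [-2.  -0.1  5.3] -0.06
0.136 0.136 [-2.3 -0.2  5.4] 0.02
0.134 0.1355 [-9.1 -1.3 27.1] -0.04
9.9
```

View pics/wrist2.png

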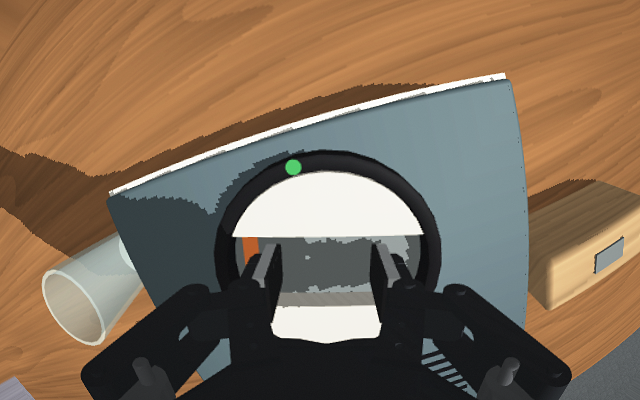

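Both fingertips are in the slot (orange end at (250,250)), and the firm stop came at TCP z = 0.1355, so the hatch is flush. Now I turn it clockwise while holding it down.

Run:
```python
from workcell import *
from h import *
C=np.array([.4695,-.063]);y0=-.139-.305+np.pi;f0=np.array([-.4,.5,-.5]);z=.1343
yaw=y0;end=-.139-np.pi/2+np.pi-.22
while yaw>end:
    yaw-=.1
    movep([*C,z],[np.pi,0,yaw])
    s=sense();df=s["force"]-f0
    print(round(yaw,3),round(s["tcp_rot"][2],3),np.round(s["tcp_pos"],4),np.round(df,1),np.round(s["ft_torque"],2),round(s["time"],2))
    if df[2]<12:z-=.0003
    if df[2]>32:z+=.0003
    if abs(s["ft_torque"][2])>1.5 or df[2]>60 or s["time"]>26:break
p=snapshot("wrist");cv2.imwrite("pics/w3.png",p["image"])
```

```text
2.598 2.597 [ 0.4694 -0.0629  0.1356] [-6.9  0.2 21.7] [-0.02  1.67 -0.07] 10.25
2.498 2.497 [ 0.4693 -0.0628  0.1356] [-6.7 -0.6 22.4] [ 0.07  1.7  -0.1 ] 10.5
2.398 2.397 [ 0.4693 -0.0628  0.1356] [-7.1 -0.3 24.1] [ 0.13  1.68 -0.04] 10.75
2.298 2.297 [ 0.4692 -0.0627  0.1356] [-8.2 -0.5 22.5] [ 0.18  1.84 -0.06] 11.0
2.198 2.197 [ 0.4692 -0.0626  0.1356] [-7.3  0.4 21.9] [ 0.27  1.8  -0.02] 11.25
2.098 2.097 [ 0.4692 -0.0625  0.1356] [-8.7  1.3 23.5] [ 0.36  1.81 -0.03] 11.5
1.998 1.997 [ 0.4691 -0.0625  0.1356] [-7.9  0.8 22.5] [ 0.45  1.86 -0.08] 11.75
1.898 1.898 [ 0.4691 -0.0623  0.1356] [-7.9  1.7 22.1] [ 0.47  1.83 -0.08] 12.0
1.798 1.798 [ 0.4691 -0.0622  0.1356] [-7.6  3.1 22.5] [0.55 1.85 0.02] 12.25
1.698 1.698 [ 0.4691 -0.0622  0.1356] [-7.3  1.3 22.7] [ 0.64  1.88 -0.04] 12.5
1.598 1.598 [ 0.4691 -0.0621  0.1356] [-8.3  2.3 22.2] [ 0.71  1.82 -0.08] 12.75
1.498 1.498 [ 0.4692 -0.062   0.1356] [-7.9  3.1 21.9] [ 0.76  1.83 -0.06] 13.0
1.398 1.398 [ 0.4693 -0.0619  0.1356] [-7.6  3.5 22. ] [ 0.84  1.74 -0.01] 13.25
1.298 1.298 [ 0.4701 -0.0623  0.1356] [-4.5  2.  19.4] [ 0.53  1.21 -0.06] 13.5
1.198 1.197 [ 0.4706 -0.0626  0.1357] [-2.7  0.8 17.9] [ 0.32  0.86 -0.05] 13.75
```

View pics/w3.png

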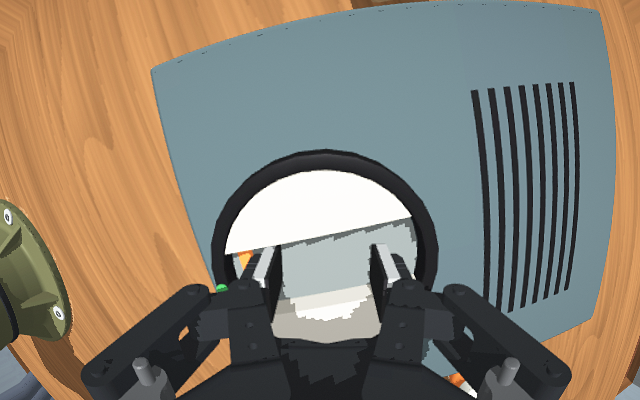

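The slot has lagged the fingers by about 0.2 rad, and its orange end (243,258) is near the green dot (222,288). That looks like the stop. I push on until the torque rises to confirm it, then ease back and lift straight off.

Run:
```python
from workcell import *
from h import *
C=np.array([.4695,-.063]);yaw=1.198;z=.1343
t0=sense()["ft_torque"][2]
while yaw>.95:
    yaw-=.03
    movep([*C,z],[np.pi,0,yaw]);s=sense()
    print(round(yaw,3),round(s["tcp_rot"][2],3),np.round(s["force"],1),np.round(s["ft_torque"],2),round(s["time"],2))
    if abs(s["ft_torque"][2])>.6 or s["force"][2]>50:break
p0=s["tcp_pos"]
line_to([p0[0],p0[1],.175],vel=.06)
line_to([*C,.26],vel=.2);wait(.3)
s=sense();p=snapshot("wrist");cv2.imwrite("pics/w4.png",p["image"])
for n in("slot_mid","slot_end","hatch_edge"):print(n,[(np.round(d["position"],4),d["conf"]) for d in mark_of(p,n)])
print(s["time"],s["tcp_pos"],s["tcp_rot"])
```

```text
1.168 1.168 [-2.6  1.  17.4] [0.25 0.84 0.03] 14.05
1.138 1.138 [-3.   0.5 17.6] [ 0.2   0.74 -0.02] 14.3
1.108 1.109 [-2.7  0.8 15.5] [0.28 0.46 0.11] 14.55
1.078 1.08 [-0.6  0.5 15. ] [0.27 0.38 0.62] 14.8
slot_mid [(array([ 0.4716, -0.0638,  0.1141]), 0.62)]
slot_end [(array([ 0.4411, -0.0595,  0.1128]), 0.96)]
hatch_edge [(array([ 0.4077, -0.0491,  0.1107]), 0.72)]
16.5 [ 0.46913171 -0.06294045  0.2591452 ] [-3.13988706e+00  3.71179715e-04  1.07819248e+00]
```

View pics/w4.png

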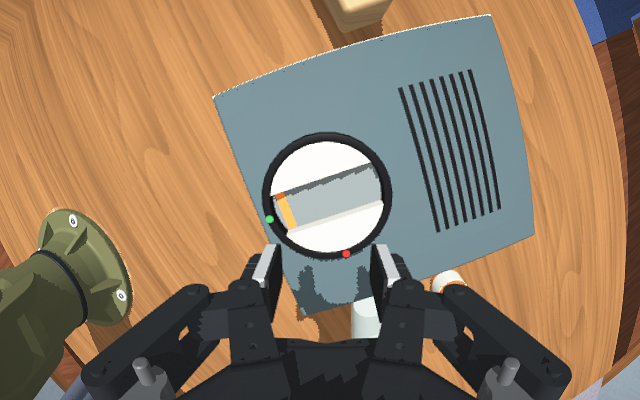

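The slot's orange end (285,210) now points at the green dot (270,219), which puts the dial at about 1.57. The hatch edge is at z ≈ 0.111, so it is staying down with the gripper clear.

```bash
python3 -c "
from workcell import *
print(finish_job())"
```

```text
the job is handed in; nothing more can be done
None
```

The hatch is pressed flush, with the latch turned clockwise to its locked stop (about 1.57 rad); it stayed down after I lifted off, the arm never came near the pill jar, glass or clock, and the job was handed in at about 17 s.

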